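Put the stacked set-up kit away in its fitted trays

ROBOT

A 6-joint arm with a two-finger parallel gripper is mounted at the origin on a cart in front of the work surface, level with it; the furniture and walls round the work are solid. World frame = base frame: x ahead of the robot, y to its left, z up, the work surface at z = 0. Lengths are in m, angles in rad, forces in N, time in s.
With the tool pointing down it reaches from about 0.375 to 0.9 m from the base axis. Payload 3.1 kg.
Tool frame: the origin (TCP) lies at the very end of the fingers, on their centre line; the grasp point (between the pads) lies 19 mm behind it (manip.pinch_z is the distance from the TCP to the grasp point, in m); z points along the fingers, y is the line along which they close (so a half turn about z gives the same grasp; the last joint's range is limited). The gripper opens to 85 mm and grips with 20 to 120 N. Pads are 22 mm wide; open, the fingers measure 114 mm over their backs; the gripper's body (76 mm by 85 mm) begins 54 mm behind the grasp point. The pads swing forward as they close: fully open they stand 13 mm farther back than shut.
Start: joints at [-1.292, 0.527, 1.433, -0, 1.181, -0.178], TCP at [0.276, -0.561, 0.231] pointing down, gripper open.
Joint ranges: [-3.08, 3.08], [-0.75, 2.2], [0.22, 2.44], [-1.43, 4.57], [0, 2.65], [-2.85, 2.85]. Speed limits (rad/s): [2.79, 2.79, 3.14, 3.14, 3.14, 3.14].

INTERFACE

Orientations are given as a unit quaternion [x, y, z, w].
In Python, from station import manip gives the robot as it stands.
- The arm moves only by the tool servo_tool, never from a script. Its argument "commands" is one flat list of numbers, 7 for each row, row after row: the shift along the tool's x, y, z each as a share of 500 mm, from -1 to 1, then the turn, a rotation vector about the tool's x, y, z each as a share of 360 degrees, from -1 to 1, then the opening, from -1 (shut) to 1 (fully open). In form: [dx, dy, dz, rx, ry, rz, claw, dx, dy, dz, rx, ry, rz, claw, ...]. A call has 1 to 12 rows; each row shifts and turns the commanded pose from where the row before left it, along the tool's axes as they then stand; what a row does not reach is not made up. A row lasts 1/12 s, in which the tool goes at most 41.7 mm and 7.16 degrees, less where a joint would pass 70% of its speed; a pose out of reach is approached as far as the arm can. A call with a number of a shift or a turn outside -1 to 1 is refused whole. A call with a gripper value outside its range is refused whole. The fingers move at their own pace and stop on an object; "force" is the grip in N (left out, the last holds). Time passes only in rows, so rows that do not move let the fingers close. It gives the time, the measured TCP pose, the force, the opening and the grip force at its end, in the units of the state.
- manip.sense(): the state, without advancing time (a new reading comes with each control period).
- manip.snapshot(name): name is "scene" or "top"; returns a dict with "img" (420x560x3 uint8, red, green, blue), "mtx" (3x3 intrinsics, pixels), "world_to_cam" (4x4, takes a point from world to camera coordinates). Camera axes: x right, y up, looking along -z (the intrinsics and any distortion apply to the point x, -y, -z); pixel columns grow to the right and rows downward; lengths in m; the calibration is good to about 2 mm. A picture is of the moment at which its call begins. There is no depth.
- manip.sign_off(): hands the job in; it is judged then, once.
Trained networks look in a picture, given as the dict that the camera call returned (one of the last four; its "shot" number tells which), for a name from the list of things; names that differ only in an ending like _2 or _b are one class to them, and where a whole thing is asked for, a point or a joint stands for the part that bears it (a point fixed in the world has none). Each returns a list of dicts, best first, with "conf" (0 to 1); they miss things now and then, are a little off and sometimes report something else, mostly with a low value. They report only what shows in the picture. A call takes as long as a camera call.
- manip.look_for(picture, query): "box" ([left, top, width, height] in pixels, round what is visible of it).
- manip.silhouettes(picture, query): "pixels" (420x560 bool, what is visible of it) and "box" ([left, top, width, height] in pixels, round what is visible of it).
The state is a dict: "t": time; "q": joint angles; "qd": joint speeds; "tau": joint torques, N m; "tcp_pos": TCP position; "tool_rot": TCP orientation; "force": force on the tool from outside, world axes, zero at the start; "ft_torque": the same for the moment, N m; "finger_gap": opening from 0.0 (shut) to 1.0 (fully open); "gripper_force": force on a finger pad.
Only numpy, scipy, OpenCV 4.12 (cv2) and the standard library are available. Lean on these libraries where they do the work, as an engineer would, in place of code of your own. Each camera call takes 0.05 s, during which the arm holds its last target. There are 200 camera calls.

TASK

The set-up kit was left piled up on the bench: an abrasive stone bridging a V block and a round riser, which stand on a flat bar. Take the pile apart from the top down without shifting the pieces underneath - stone first, then the two blocks, the bar last - and put each piece upright and flat inside the lip of the black tray that is shaped for it: stone in the narrow tray, V block in the square one, riser in the round one, bar in the long one. Leave the paste tin and the loose casting where they stand.

Things in the scene. Friction and masses are not known exactly. Their poses are not given: they have to be found in the camera images.
- stone: Two-grit dressing stone, brown-red upper half and grey lower half, a block 24 (x) x 100 (y) x 22 (z) mm, about 0.16 kg. Origin at the centre of its underside. At the start it lies lengthwise over the bar, on the inner halves of both blocks, its underside 60 mm above the bench.
- v_block: Bright steel V block with a V groove in the top, 45 (x) x 50 (y) x 40 (z) mm, about 0.6 kg; the groove runs along its x axis. Origin at the centre of its underside. It stands on one end of the bar, 42 mm from the bar's middle, its underside 20 mm above the bench.
- riser: Round steel riser with a shallow groove near the top and a dark centre bore, 50 mm in diameter, 40 mm high, about 0.5 kg. Origin at the centre of its underside, z up its axis. It stands on the other end of the bar, 42 mm from the bar's middle, its underside 20 mm above the bench.
- bar: Plain aluminium bar with three dark holes on its top, 36 (x) x 170 (y) x 20 (z) mm, about 0.5 kg, lying flat on the bench under the blocks. Origin at the centre of its underside. It is narrower than the blocks that stand on it.
- stone_tray: Narrow black tray for the stone, recess 42 (x) x 120 (y) mm. Fixed to the bench. Origin at the centre of its underside; floor 3 mm thick, lip 4 mm wide whose top is 7 mm above the bench, so the recess is 4 mm deep. 
- v_tray: Nearly square black tray for the V block, recess 64 (x) x 66 (y) mm; the block may stand in it either way round, sides parallel to the lip. Fixed to the bench. Origin at the centre of its underside; floor 3 mm thick, lip 4 mm wide whose top is 7 mm above the bench, so the recess is 4 mm deep. 
- round_tray: Round black tray for the riser, recess 68 mm in diameter. Fixed to the bench. Origin at the centre of its underside; floor 3 mm thick, lip 4 mm wide whose top is 7 mm above the bench, so the recess is 4 mm deep. 
- bar_tray: Long black tray for the bar, recess 54 (x) x 192 (y) mm. Fixed to the bench. Origin at the centre of its underside; floor 3 mm thick, lip 4 mm wide whose top is 7 mm above the bench, so the recess is 4 mm deep. 
- paste_tin: Bystander, loose: white paste tin with a green lid, 67 mm in diameter, 37 mm high. Origin at the centre of its underside. Not to be moved.
- casting: Bystander, loose: small grey die-cast cover, flange 64 x 73 mm, 33 mm high. Origin at the centre of its underside. Not to be moved. (Surroundings: between robot and bench, at x = 0.33 m, stands an open guard frame: rail top 47 mm above the bench, post at y = +0.46 m, and a clear pane up to z = 1.3 m from y = -0.47 to -0.29 m; the arm works through the opening.)

How it is judged:
By the outcome, as a careful person would: the job done as asked, in the order asked, and still so for the second after the job is handed in, with the robot touching nothing.
It also fails if it takes over 93 s, if anything falls off the work surface, if the arm or the gripper's body presses on something with over 40 N, if the wrist force passes 120 N, or if a joint passes its speed limit or range.

## Working session

There is one attempt and no reset: what is moved stays moved. The work goes in short steps, Python scripts to look and compute and a tool call to move; the robot and the scene stay as the last step left them, time stands still between calls to the robot, and variables do not carry over. Pictures are saved under pics/ and viewed, at most 14 in all, crops included, and the job is handed in when it is done.

Besides the shell and the picture viewer there is one more tool, called after "Emit:" by a JSON object that holds its "api" and its "payload", one argument or row to a line. servo_tool: Moves the arm, as the interface text tells. Its arguments: {"type":"object","properties":{"commands":{"type":"array"},"force":{"type":"number"}},"required":["commands"]}

```bash
ls; mkdir -p pics; python3 - <<'E'
from station import manip
import cv2,pickle
s=manip.sense();print({k:s[k] for k in("t","tcp_pos","tool_rot","finger_gap","force")})
for n in("scene","top"):
    p=manip.snapshot(n);cv2.imwrite(f"pics/{n}0.png",p["img"][:,:,::-1]);pickle.dump(p,open(f"{n}0.pkl","wb"))
    for k in ("stone","v_block","riser","bar","stone_tray","v_tray","round_tray","bar_tray","paste_tin","casting"):
        r=manip.look_for(p,k);print(n,k,[( [round(v) for v in d["box"]],round(d["conf"],2)) for d in r[:2]])
    print(p["mtx"],p["world_to_cam"],p.keys())
E
```

```text
pics
{'t': 0.0, 'tcp_pos': array([ 0.27604087, -0.55995582,  0.23035089]), 'tool_rot': array([ 9.73919610e-01,  2.26890829e-01, -5.88716640e-05, -1.06823190e-03]), 'finger_gap': 1.0003853516457244, 'force': array([-0.291518  ,  0.06170508,  0.04198696])}
scene stone [([288, 120, 32, 29], 0.67)]
scene v_block [([306, 127, 20, 18], 0.84)]
scene riser [([286, 144, 19, 17], 0.77)]
scene bar [([277, 136, 48, 37], 0.71)]
scene stone_tray [([324, 171, 42, 40], 0.81), ([281, 140, 32, 33], 0.68)]
scene v_tray [([261, 259, 36, 35], 0.72), ([289, 119, 33, 29], 0.68)]
scene round_tray [([248, 188, 26, 28], 0.83)]
scene bar_tray [([310, 216, 26, 35], 0.72), ([187, 222, 59, 76], 0.62)]
scene paste_tin [([309, 220, 26, 31], 0.74), ([185, 220, 57, 79], 0.54)]
scene casting [([275, 212, 28, 29], 0.96)]
[[455.36598756   0.         284.78405885]
 [  0.         455.36598756 208.75558959]
 [  0.           0.           1.        ]] [[ 0.83912991  0.54377964  0.01283385 -0.46564388]
 [-0.46078924  0.69813075  0.54798424  0.2329738 ]
 [ 0.28902296 -0.46574366  0.8363902  -1.31530004]
 [ 0.          0.      
[... 290 characters left out ...]
 57, 32], 0.82)]
top v_tray [([323, 165, 39, 34], 0.66)]
top round_tray [([319, 228, 93, 40], 0.37)]
top bar_tray [([317, 229, 94, 40], 0.72)]
top paste_tin [([264, 156, 33, 32], 0.72), ([319, 228, 90, 39], 0.64)]
top casting [([273, 194, 29, 23], 0.92)]
[[391.72432449   0.         274.31202598]
 [  0.         391.72432449 209.11246218]
 [  0.           0.           1.        ]] [[-5.93116971e-04 -9.99999819e-01  1.05034343e-04  1.95198618e-02]
 [ 9.95370028e-01 -5.80275543e-04  9.61154044e-02 -5.67218466e-01]
 [-9.61153260e-02  1.61555715e-04  9.95370191e-01 -8.60292225e-01]
 [ 0.00000000e+00  0.00000000e+00  0.00000000e+00  1.00000000e+00]] dict_keys(['img', 'mtx', 'world_to_cam', 'shot'])
```

```bash
python3 - <<'E'
import cv2
a=cv2.imread("pics/top0.png")[130:290,140:420]
cv2.imwrite("pics/top0c.png",cv2.resize(a,None,fx=2.85,fy=2.85,interpolation=cv2.INTER_CUBIC))
E
```

```text
(no output)
```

View pics/top0c.png

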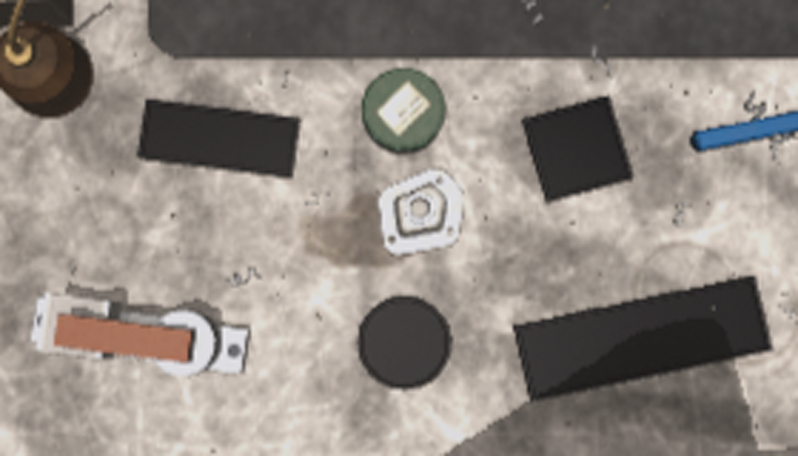

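View pics/scene0.png

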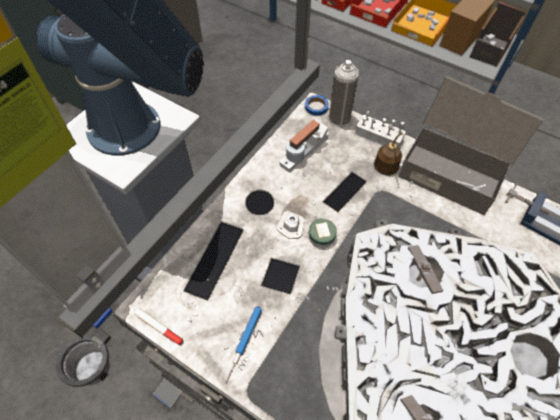

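```bash
cat > h.py <<'E'
import numpy as np,cv2
def unproj(p,uv,z):
    K,T=p["mtx"],p["world_to_cam"]; R,t=T[:3,:3],T[:3,3]
    uv=np.atleast_2d(uv).astype(float); d=np.c_[(uv-[K[0,2],K[1,2]])/K[0,0],np.ones(len(uv))]
    d=(d*[1,-1,-1])@R; c=-R.T@t
    return c+d*((z-c[2])/d[:,2])[:,None]
def proj(p,X):
    K,T=p["mtx"],p["world_to_cam"]; c=np.atleast_2d(X)@T[:3,:3].T+T[:3,3]
    return np.c_[K[0,2]+K[0,0]*c[:,0]/-c[:,2],K[1,2]+K[1,1]*c[:,1]/c[:,2]]
def rect(p,mask,z):
    n,l,st,_=cv2.connectedComponentsWithStats(mask.astype(np.uint8)); i=1+np.argmax(st[1:,4])
    c=cv2.findContours((l==i).astype(np.uint8),cv2.RETR_EXTERNAL,cv2.CHAIN_APPROX_NONE)[0][0][:,0]
    v,u=np.nonzero(l==i); P=unproj(p,np.c_[u,v],z)[:,:2]
    (cx,cy),(w,h),a=cv2.minAreaRect((unproj(p,c,z)[:,:2]*1000).astype(np.float32))
    if w>h: w,h,a=h,w,a-90   # a: angle of x (short) axis, deg
    a=(a+90)%180-90
    return P.mean(0).round(4),(round(cx/1000,4),round(cy/1000,4)),(round(w,1),round(h,1)),round(a,1)
E
python3 - <<'E'
from station import manip
from h import *
for n in ("top","scene"):
    p=manip.snapshot(n);T=p["world_to_cam"];print(n,"cam",-T[:3,:3].T@T[:3,3])
    for k,z in dict(stone=.082,v_block=.06,riser=.06,bar=.02,stone_tray=.007,v_tray=.007,round_tray=.007,bar_tray=.007,paste_tin=.037,casting=.02).items():
        for d in manip.silhouettes(p,k)[:2]: print(k,round(d["conf"],2),*rect(p,d["pixels"],z))
    b=p["img"].astype(int)
    m=(b[:,:,0]>b[:,:,2]+45)&(b[:,:,0]>110)
    if n=="top": m[:, :130]=0;m[:200]=0;m[290:]=0;m[:,260:]=0
    else: m[:100]=0;m[180:]=0;m[:,:270]=0;m[:,340:]=0
    print("red",m.sum(),rect(p,m,.082))
    m=(b.max(2)<70)
E
```

```text
top cam [0.48191657 0.0193297  0.91082562]
stone 0.59 [0.4784 0.2105] (0.4786, 0.2112) (26.1, 104.9) -6.1
v_block 0.75 [0.4949 0.2582] (0.4895, 0.2514) (41.0, 60.2) -0.0
riser 0.52 [0.4752 0.1632] (0.4751, 0.1662) (46.7, 47.7) 87.2
bar 0.67 [0.4696 0.1379] (0.4695, 0.1384) (20.9, 32.6) 79.2
stone_tray 0.55 [0.641  0.1545] (0.6412, 0.1545) (50.6, 128.2) -7.3
v_tray 0.6 [ 0.633  -0.1401] (0.6328, -0.1402) (73.0, 74.9) 15.1
round_tray 0.84 [0.4746 0.0026] (0.4751, 0.0027) (71.2, 73.0) 90.0
bar_tray 0.61 [ 0.4775 -0.1884] (0.478, -0.1893) (63.5, 200.0) 11.6
paste_tin 0.75 [0.6587 0.0043] (0.6588, 0.004) (63.4, 66.6) 90.0
casting 0.73 [ 0.5786 -0.0112] (0.5797, -0.0117) (60.4, 64.7) 11.2
casting 0.33 [ 0.4781 -0.1865] (0.4785, -0.1867) (62.0, 197.3) 11.5
red 526 (array([0.4793, 0.2128]), (0.4794, 0.2125), (23.8, 99.1), -7.1)
scene cam [ 0.87823944 -0.52203118  0.97841409]
stone 0.72 [ 0.5062 -0.0408] (0.5064, -0.0401) (66.9, 68.8) 33.5
v_block 0.69 [0.5068 0.2344] (0.5068, 0.2377) (32.8, 76.5) -2.8
v_block 0.67 [0.4861 0.1499] (0.4843, 0.1516) (50.0, 67.0) 27.3
riser 0.58 [0.4869 0.1494] (0.4868, 0.15) (45.1, 61.0) 31.7
bar 0.59 [0.4739 0.1366] (0.4729, 0.1399) (43.5, 44.4) 84.6
stone_tray 0.76 [0.6422 0.151 ] (0.643, 0.1523) (53.0, 131.8) -7.9
v_tray 0.57 [ 0.6341 -0.1414] (0.6331, -0.1403) (72.4, 79.0) 15.3
round_tray 0.73 [ 0.4752 -0.0011] (0.4763, -0.0006) (72.2, 77.8) 35.7
round_tray 0.53 [ 0.633  -0.1417] (0.6321, -0.1409) (74.0, 78.7) 16.0
bar_tray 0.81 [ 0.4801 -0.1964] (0.4786, -0.1914) (63.6, 200.5) 12.2
paste_tin 0.79 [ 0.6641 -0.0063] (0.665, -0.0045) (64.9, 81.0) 31.3
casting 0.95 [ 0.5856 -0.019 ] (0.586, -0.0196) (62.3, 74.8) 12.6
red 270 (array([0.4789, 0.2094]), (0.479, 0.2105), (25.6, 100.4), -6.9)
```

Emit:
{"api": "servo_tool", "payload": {
  "commands": [0,-0.05,-0.06,0,0,0,1,0,-0.05,-0.06,0,0,0,1,0,-0.05,-0.06,0,0,0,1,0,-0.05,-0.06,0,0,0,1,0,-0.05,-0.06,0,0,0,1,0,-0.05,-0.06,0,0,0,1,0,-0.05,-0.06,0,0,0,1,0,-0.05,-0.06,0,0,0,1],
  "force": 60
}}

```text
t: 2.87
tcp_pos: [0.1873, -0.3796, 0.4728]
tool_rot: [0.974, 0.227, -0.0, 0.0]
force: [-0.6, -1.7, 0.4]
finger_gap: 1.002
gripper_force: 0.0
```

```bash
python3 - <<'E'
from station import manip
s=manip.sense();print({k:s[k].round(3) if hasattr(s[k],'round') else s[k] for k in("t","q","tcp_pos","tool_rot","finger_gap","force")})
E
```

```text
{'t': 2.8667, 'q': array([-1.378,  0.019,  1.498, -0.   ,  1.625, -0.265]), 'tcp_pos': array([ 0.187, -0.38 ,  0.473]), 'tool_rot': array([ 0.974,  0.227, -0.   ,  0.   ]), 'finger_gap': 1.0024883725242326, 'force': array([-0.567, -1.745,  0.431])}
```

Emit:
{"api": "servo_tool", "payload": {
  "commands": [0,-0.05,0,0,0,0,1,0,-0.05,0,0,0,0,1,0,-0.05,0,0,0,0,1,0,-0.05,0,0,0,0,1,0,-0.05,0,0,0,0,1,0.066,-0.004,0,0,0,-0.0175,1,0.066,-0.004,0,0,0,-0.0175,1,0.066,-0.004,0,0,0,-0.0175,1,0.066,-0.004,0,0,0,-0.0175,1,0.066,-0.004,0,0,0,-0.0175,1,0.066,-0.004,0,0,0,-0.0175,1,0.066,-0.004,0,0,0,-0.0175,1]
}}

```text
t: 3.87
tcp_pos: [0.2827, -0.0983, 0.4715]
tool_rot: [0.816, 0.578, 0.0, 0.001]
force: [0.7, -1.1, -0.1]
finger_gap: 1.002
gripper_force: 0.0
```

```bash
cat > g.py <<'E'
# usage: go(x,y,z,tool-y world angle deg): prints turn first (world yaw -> rz share), then shift in tool axes after the turn, in shares
from station import manip
import numpy as np,sys
from scipy.spatial.transform import Rotation as R
def go(x,y,z,a=None,show=True):
    s=manip.sense();r=R.from_quat(s["tool_rot"]);p=s["tcp_pos"];Y=r.as_matrix()[:,1]
    c=np.degrees(np.arctan2(Y[1],Y[0])); d=0 if a is None else (a-c+90)%180-90
    n=R.from_euler("z",d,degrees=True)*r; v=np.array([x,y,z])-p
    print("t",round(s["t"],2),"tcp",p.round(4),"ytool",c.round(2),"tilt z",r.as_matrix()[:,2].round(4),"gap",round(float(s["finger_gap"]),3),"F",s["force"].round(1),"q",s["q"].round(2))
    print("turn deg",round(d,2),"rz",round(-d/360,4),"| shift now",(r.inv().apply(v)/.5).round(4),"| after turn",(n.inv().apply(v)/.5).round(4))
if __name__=="__main__": go(*map(float,sys.argv[1:]))
E
python3 g.py .479 .211 .16 -7
```

```text
t 3.87 tcp [ 0.2827 -0.0983  0.4715] ytool -19.38 tilt z [ 1.e-03 -6.e-04 -1.e+00] gap 1.002 F [ 0.7 -1.1 -0.1] q [-0.71 -0.21  1.7   0.    1.65 -0.38]
turn deg 12.38 rz -0.0344 | shift now [0.7139 0.1644 0.6231] | after turn [0.6619 0.3136 0.6232]
```

Emit:
{"api": "servo_tool", "payload": {
  "commands": [0,0,0,0,0,-0.0172,1,0,0,0,0,0,-0.0172,1,0.066,0.031,0.035,0,0,0,1,0.066,0.031,0.035,0,0,0,1,0.066,0.031,0.035,0,0,0,1,0.066,0.031,0.035,0,0,0,1,0.066,0.031,0.035,0,0,0,1,0.066,0.031,0.035,0,0,0,1,0.066,0.031,0.035,0,0,0,1,0.066,0.031,0.035,0,0,0,1,0.066,0.031,0.035,0,0,0,1,0.066,0.031,0.035,0,0,0,1]
}}

```text
t: 4.87
tcp_pos: [0.4782, 0.2099, 0.2955]
tool_rot: [0.75, 0.661, 0.0, 0.0]
force: [0.2, -0.5, 0.6]
finger_gap: 0.997
gripper_force: 0.0
```

```bash
python3 g.py .479 .211 .066 -7
```

```text
t 4.87 tcp [0.4782 0.2099 0.2955] ytool -7.25 tilt z [ 4.e-04 -1.e-04 -1.e+00] gap 0.997 F [ 0.2 -0.5  0.6] q [ 0.2   0.31  1.61 -0.    1.22  0.33]
turn deg 0.25 rz -0.0007 | shift now [0.0023 0.0012 0.4589] | after turn [0.0023 0.0012 0.4589]
```

Emit:
{"api": "servo_tool", "payload": {
  "commands": [0.002,0.001,0.08,0,0,-0.0007,1,0,0,0.08,0,0,0,1,0,0,0.08,0,0,0,1,0,0,0.08,0,0,0,1,0,0,0.08,0,0,0,1,0,0,0.04,0,0,0,1,0,0,0.019,0,0,0,1,0,0,0,0,0,0,0,0,0,0,0,0,0,-0.3,0,0,0,0,0,0,-0.3,0,0,0,0,0,0,-0.5,0,0,0,0,0,0,-0.7],
  "force": 50
}}

```text
t: 5.87
tcp_pos: [0.4794, 0.2092, 0.0685]
tool_rot: [0.749, 0.662, 0.002, 0.001]
force: [-0.1, 0.2, -0.2]
finger_gap: 0.3
gripper_force: 0.0
```

```bash
python3 g.py .479 .211 .066 -7;python3 - <<'E'
from station import manip
import cv2
p=manip.snapshot("scene");a=p["img"][90:190,250:350,::-1]
cv2.imwrite("pics/s1.png",cv2.resize(a,None,fx=5,fy=5,interpolation=cv2.INTER_CUBIC))
E
```

```text
t 5.87 tcp [0.4794 0.2092 0.0685] ytool -7.03 tilt z [ 3.5e-03  7.0e-04 -1.0e+00] gap 0.3 F [-0.1  0.2 -0.2] q [0.2  0.65 1.82 0.   0.67 0.32]
turn deg 0.03 rz -0.0001 | shift now [ 0.0034 -0.0012  0.0049] | after turn [ 0.0034 -0.0012  0.0049]
```

View pics/s1.png

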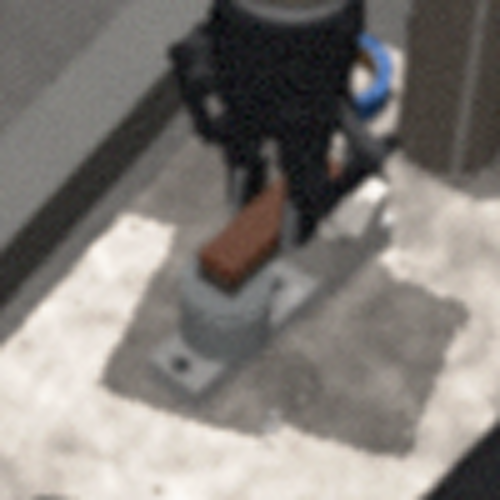

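Emit:
{"api": "servo_tool", "payload": {
  "commands": [0,0,0.005,0,0,0,-0.4,0,0,0,0,0,0,-1,0,0,0,0,0,0,-1,0,0,0,0,0,0,-1,0,0,0,0,0,0,-1,0,0,0,0,0,0,-1],
  "force": 50
}}

```text
t: 6.42
tcp_pos: [0.4794, 0.2092, 0.0655]
tool_rot: [0.749, 0.662, 0.001, 0.001]
force: [0.2, -0.5, 6.1]
finger_gap: 0.264
gripper_force: 49.9
```

```bash
python3 g.py .479 .211 .066 -7
```

```text
t 6.42 tcp [0.4794 0.2092 0.0655] ytool -7.03 tilt z [ 3.2e-03  6.0e-04 -1.0e+00] gap 0.264 F [ 0.2 -0.5  6.1] q [ 0.2   0.65  1.82 -0.    0.66  0.32]
turn deg 0.03 rz -0.0001 | shift now [ 0.0035 -0.0013 -0.0009] | after turn [ 0.0035 -0.0013 -0.0009]
```

Emit:
{"api": "servo_tool", "payload": {
  "commands": [0,0,-0.01,0,0,0,-1,0,0,-0.02,0,0,0,-1,0,0,-0.04,0,0,0,-1,0,0,-0.06,0,0,0,-1,0,0,-0.06,0,0,0,-1,-0.0147,0.06,-0.02,0,0,0,-1,-0.0147,0.07,0,0,0,0,-1,-0.0147,0.07,0,0,0,0,-1,-0.0147,0.07,0,0,0,0,-1,-0.0147,0.065,0,0,0,0,-1,0,0,0,0,0,0,-1]
}}

```text
t: 7.33
tcp_pos: [0.6471, 0.1489, 0.1704]
tool_rot: [0.75, 0.661, 0.003, 0.003]
force: [0.7, 0.5, -0.6]
finger_gap: 0.265
gripper_force: 49.4
```

```bash
python3 g.py .6415 .152 .0095 -7.3;python3 - <<'E'
from station import manip
import cv2
from h import *
p=manip.snapshot("top")
a=p["img"][130:290,140:300,::-1]
cv2.imwrite("pics/t2.png",cv2.resize(a,None,fx=3.7,fy=3.7,interpolation=cv2.INTER_CUBIC))
for k,z in dict(v_block=.06,riser=.06,bar=.02).items():
    for d in manip.silhouettes(p,k)[:2]: print(k,round(d["conf"],2),*rect(p,d["pixels"],z))
E
```

```text
t 7.33 tcp [0.6471 0.1489 0.1704] ytool -7.22 tilt z [ 0.0095 -0.001  -1.    ] gap 0.265 F [ 0.7  0.5 -0.6] q [ 0.06  0.64  1.39 -0.    1.1   0.19]
turn deg -0.08 rz 0.0002 | shift now [ 0.0046 -0.0149  0.3218] | after turn [ 0.0046 -0.015   0.3218]
bar 0.58 [0.4694 0.1393] (0.4694, 0.1396) (25.9, 37.7) 86.4
```

View pics/t2.png

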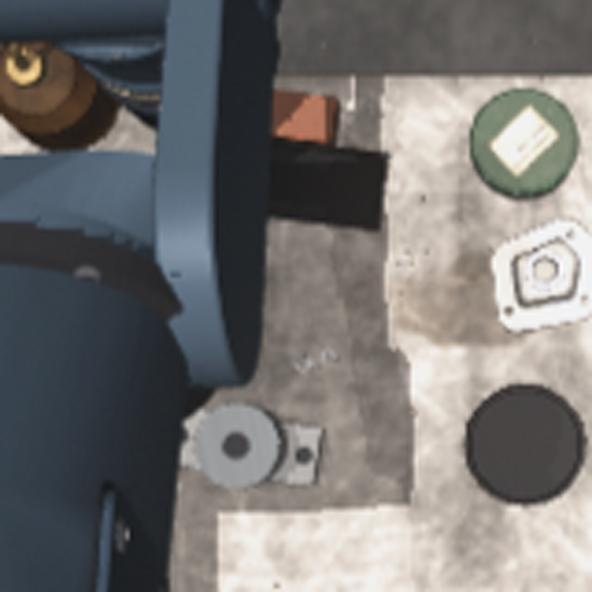

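Emit:
{"api": "servo_tool", "payload": {
  "commands": [0.0046,-0.015,0.06,0,0,0,-1,0,0,0.08,0,0,0,-1,0,0,0.07,0,0,0,-1,0,0,0.05,0,0,0,-1,0,0,0.03,0,0,0,-1,0,0,0,0,0,0,-1,0,0,0,0,0,0,-1,0,0,0,0,0,0,-1]
}}

```text
t: 8.2
tcp_pos: [0.6332, 0.1557, 0.0258]
tool_rot: [0.749, 0.663, 0.001, 0.001]
force: [0.3, -0.0, -1.3]
finger_gap: 0.268
gripper_force: 49.4
```

```bash
python3 g.py .6415 .152 .0095 -7.3;python3 - <<'E'
from station import manip
import cv2
from h import *
p=manip.snapshot("scene")
a=p["img"][140:230,290:400,::-1]
cv2.imwrite("pics/s3.png",cv2.resize(a,None,fx=5,fy=5,interpolation=cv2.INTER_CUBIC))
E
```

```text
t 8.2 tcp [0.6332 0.1557 0.0258] ytool -6.99 tilt z [ 1.8e-03  2.0e-04 -1.0e+00] gap 0.268 F [ 0.3 -0.  -1.3] q [0.07 0.83 1.49 0.   0.82 0.19]
turn deg -0.31 rz 0.0009 | shift now [-0.0054  0.0174  0.0326] | after turn [-0.0053  0.0175  0.0326]
```

View pics/s3.png

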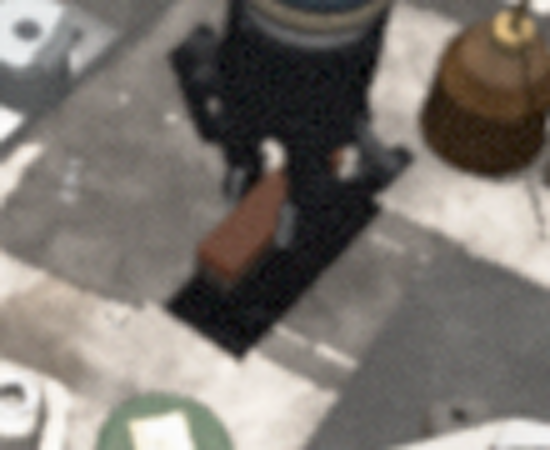

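Emit:
{"api": "servo_tool", "payload": {
  "commands": [-0.005,0.0175,0,0,0,0.0008,-1,0,0,0.01,0,0,0,-1,0,0,0.01,0,0,0,-1,0,0,0.008,0,0,0,-1,0,0,0,0,0,0,-1,0,0,0,0,0,0,-1,0,0,0,0,0,0,-1]
}}

```text
t: 8.83
tcp_pos: [0.6409, 0.1516, 0.01]
tool_rot: [0.751, 0.661, -0.0, -0.0]
force: [-0.5, 0.6, -1.4]
finger_gap: 0.268
gripper_force: 49.4
```

```bash
python3 g.py .6415 .152 .0095 -7.3
```

```text
t 8.83 tcp [0.6409 0.1516 0.01  ] ytool -7.32 tilt z [-6.e-04 -0.e+00 -1.e+00] gap 0.268 F [-0.5  0.6 -1.4] q [0.06 0.86 1.47 0.   0.81 0.19]
turn deg 0.02 rz -0.0001 | shift now [0.0009 0.0011 0.0011] | after turn [0.0009 0.0011 0.0011]
```

Emit:
{"api": "servo_tool", "payload": {
  "commands": [0,0,0.002,0,0,0,-0.45,0,0,0,0,0,0,0,0,0,0,0,0,0,0.3,0,0,0,0,0,0,0.3,0,0,-0.02,0,0,0,0.3,0,0,-0.06,0,0,0,0.3,0,0,-0.08,0,0,0,0.5,-0.06,-0.01,-0.05,0,0,0,1,-0.08,-0.01,0,0,0,0,1,-0.08,-0.01,0,0,0,0,1,-0.08,-0.01,0,0,0,0,1,-0.05,-0.01,0,0,0,0,1]
}}

```text
t: 9.83
tcp_pos: [0.5938, -0.022, 0.1158]
tool_rot: [0.751, 0.66, 0.0, 0.001]
force: [0.2, -0.3, 0.0]
finger_gap: 1.002
gripper_force: 0.0
```

```bash
python3 g.py .479 .25 .15 -7;python3 - <<'E'
from station import manip
import cv2
from h import *
p=manip.snapshot("top")
a=p["img"][130:290,140:330,::-1]
cv2.imwrite("pics/t4.png",cv2.resize(a,None,fx=3.7,fy=3.7,interpolation=cv2.INTER_CUBIC))
for k,z in dict(stone=.025,v_block=.06,riser=.06,bar=.02).items():
    for d in manip.silhouettes(p,k)[:2]: print(k,round(d["conf"],2),*rect(p,d["pixels"],z))
E
```

```text
t 9.83 tcp [ 0.5938 -0.022   0.1158] ytool -7.4 tilt z [ 0.0019 -0.0015 -1.    ] gap 1.002 F [ 0.2 -0.3  0. ] q [-0.22  0.64  1.61 -0.    0.89 -0.09]
turn deg 0.4 rz -0.0011 | shift now [ 0.5099 -0.2975 -0.0696] | after turn [ 0.512  -0.294  -0.0696]
stone 0.93 [0.6388 0.1551] (0.6382, 0.1544) (28.4, 102.6) -8.3
v_block 0.8 [0.4873 0.2508] (0.4873, 0.2507) (44.6, 59.0) -8.1
v_block 0.22 [ 0.6162 -0.161 ] (0.6204, -0.1624) (17.5, 51.1) 88.9
riser 0.65 [0.4747 0.1685] (0.4755, 0.1689) (47.3, 51.9) -0.0
bar 0.69 [0.4816 0.2169] (0.4815, 0.2172) (31.1, 37.0) 78.7
```

View pics/t4.png

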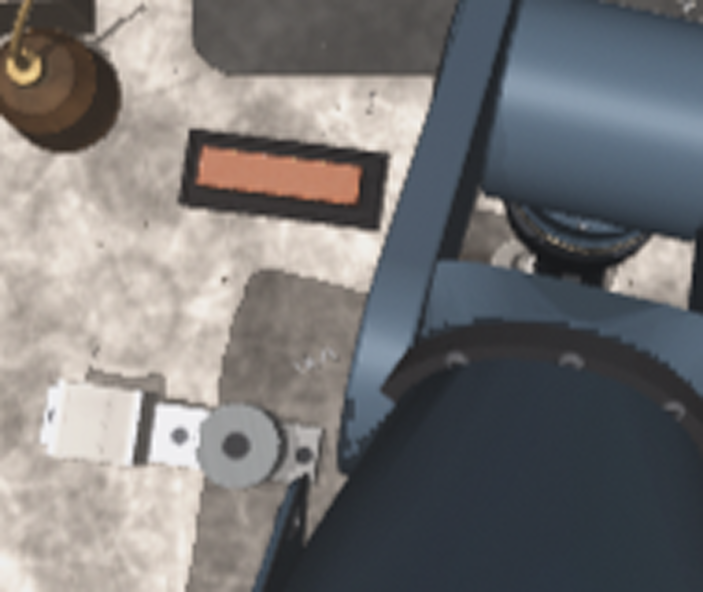

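Emit:
{"api": "servo_tool", "payload": {
  "commands": [0,0,-0.03,0,0,0.002,1,0.065,-0.036,-0.04,0,0,0,1,0.065,-0.036,0,0,0,0,1,0.065,-0.036,0,0,0,0,1,0.065,-0.036,0,0,0,0,1,0.065,-0.036,0,0,0,0,1,0.065,-0.036,0,0,0,0,1,0.065,-0.036,0,0,0,0,1,0.065,-0.036,0,0,0,0,1,0,0,0,0,0,0,1,0,0,0,0,0,0,1,0,0,0,0,0,0,1]
}}

```text
t: 11.08
tcp_pos: [0.4878, 0.2596, 0.1492]
tool_rot: [0.754, 0.657, 0.0, 0.0]
force: [0.7, 0.7, -0.1]
finger_gap: 0.999
gripper_force: 0.0
```

```bash
python3 g.py .488 .2548 .024 -8.1
```

```text
t 11.08 tcp [0.4878 0.2596 0.1492] ytool -7.87 tilt z [ 7.e-04 -1.e-04 -1.e+00] gap 0.999 F [ 0.7  0.7 -0.1] q [ 0.29  0.54  1.69 -0.    0.9   0.42]
turn deg -0.23 rz 0.0006 | shift now [-0.0095  0.0016  0.2504] | after turn [-0.0095  0.0016  0.2504]
```

Emit:
{"api": "servo_tool", "payload": {
  "commands": [-0.0095,0.0016,0,0,0,0.0006,1,0,0,0.06,0,0,0,1,0,0,0.07,0,0,0,1,0,0,0.05,0,0,0,1,0,0,0.04,0,0,0,1,0,0,0.03,0,0,0,1,0,0,0,0,0,0,0.5,0,0,0,0,0,0,0.3,0,0,0,0,0,0,0.2],
  "force": 80
}}

```text
t: 11.83
tcp_pos: [0.4892, 0.2528, 0.0248]
tool_rot: [0.757, 0.654, 0.001, 0.0]
force: [-0.6, -0.1, 0.1]
finger_gap: 0.609
gripper_force: 0.0
```

```bash
python3 g.py .488 .2548 .024 -8.1;python3 - <<'E'
from station import manip
import cv2
p=manip.snapshot("scene");a=p["img"][90:190,250:350,::-1]
cv2.imwrite("pics/s5.png",cv2.resize(a,None,fx=5,fy=5,interpolation=cv2.INTER_CUBIC))
E
```

```text
t 11.83 tcp [0.4892 0.2528 0.0248] ytool -8.35 tilt z [ 1.2e-03  3.0e-04 -1.0e+00] gap 0.609 F [-0.6 -0.1  0.1] q [ 0.27  0.75  1.76 -0.    0.63  0.42]
turn deg 0.25 rz -0.0007 | shift now [ 0.0036 -0.003   0.0015] | after turn [ 0.0036 -0.003   0.0015]
```

View pics/s5.png

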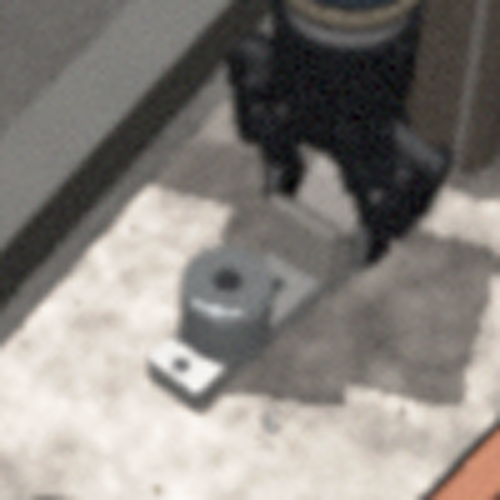

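Emit:
{"api": "servo_tool", "payload": {
  "commands": [0.0036,-0.003,0.0015,0,0,0,0.15,0,0,0,0,0,0,0.1,0,0,0,0,0,0,0.05,0,0,0,0,0,0,-0.3,0,0,0,0,0,0,-0.6,0,0,0,0,0,0,-1,0,0,0,0,0,0,-1],
  "force": 80
}}

```text
t: 12.47
tcp_pos: [0.4884, 0.2559, 0.0249]
tool_rot: [0.756, 0.655, 0.002, 0.001]
force: [1.0, -0.5, 7.2]
finger_gap: 0.518
gripper_force: 81.5
```

```bash
python3 g.py .488 .2548 .024 -8.1
```

```text
t 12.47 tcp [0.4884 0.2559 0.0249] ytool -8.21 tilt z [ 3.6e-03  7.0e-04 -1.0e+00] gap 0.518 F [ 1.  -0.5  7.2] q [ 0.28  0.75  1.76 -0.    0.63  0.42]
turn deg 0.11 rz -0.0003 | shift now [-0.0023 -0.0004  0.0017] | after turn [-0.0023 -0.0004  0.0017]
```

Emit:
{"api": "servo_tool", "payload": {
  "commands": [0,0,-0.01,0,0,0,-1,0,0,-0.02,0,0,0,-1,0,0,-0.05,0,0,0,-1,0,0,-0.08,0,0,0,-1,0,0,-0.08,0,0,0,-1,0,0,-0.06,0,0,-0.0162,-1,0,0,-0.02,0,0,-0.0162,-1,0,0,0,0,0,-0.0162,-1,0,0,0,0,0,-0.0162,-1,0,0,0,0,0,0,-1,0,0,0,0,0,0,-1]
}}

```text
t: 13.38
tcp_pos: [0.4855, 0.2554, 0.1829]
tool_rot: [0.609, 0.793, -0.001, -0.001]
force: [-0.1, -1.1, -5.4]
finger_gap: 0.515
gripper_force: 83.5
```

```bash
python3 g.py .633 -.14 .18 15.1;python3 - <<'E'
from station import manip
import cv2
p=manip.snapshot("scene");a=p["img"][70:190,230:380,::-1]
cv2.imwrite("pics/s6.png",cv2.resize(a,None,fx=4,fy=4,interpolation=cv2.INTER_CUBIC))
E
```

```text
t 13.38 tcp [0.4855 0.2554 0.1829] ytool 14.93 tilt z [-2.5e-03 -6.0e-04 -1.0e+00] gap 0.515 F [-0.1 -1.1 -5.4] q [0.28 0.49 1.67 0.   0.98 0.02]
turn deg 0.17 rz -0.0005 | shift now [-0.84    0.0813  0.0056] | after turn [-0.8403  0.0789  0.0056]
```

View pics/s6.png

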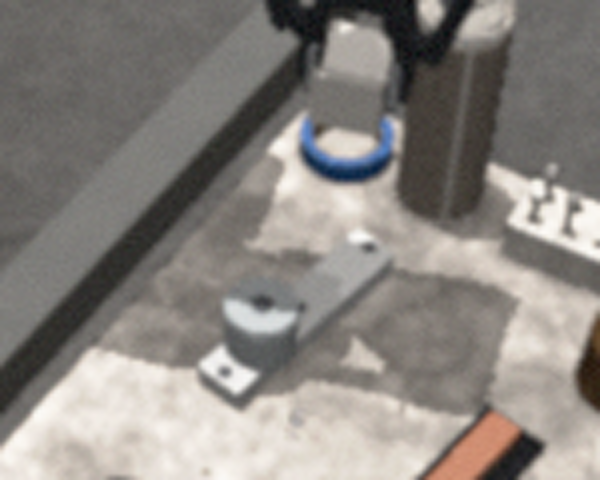

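Emit:
{"api": "servo_tool", "payload": {
  "commands": [-0.06,0.008,0,0,0,-0.0005,-1,-0.078,0.007,0,0,0,0,-1,-0.078,0.007,0,0,0,0,-1,-0.078,0.007,0,0,0,0,-1,-0.078,0.007,0,0,0,0,-1,-0.078,0.007,0,0,0,0,-1,-0.078,0.007,0,0,0,0,-1,-0.078,0.007,0,0,0,0,-1,-0.078,0.007,0,0,0,0,-1,-0.078,0.007,0,0,0,0,-1,-0.078,0.008,0,0,0,0,-1,0,0,0,0,0,0,-1]
}}

```text
t: 14.43
tcp_pos: [0.6391, -0.1487, 0.183]
tool_rot: [0.61, 0.792, -0.001, 0.005]
force: [1.8, -0.9, -4.9]
finger_gap: 0.516
gripper_force: 83.3
```

Emit:
{"api": "servo_tool", "payload": {
  "commands": [0,0,0.04,0,0,0,-1,0,0,0.06,0,0,0,-1,0,0,0.06,0,0,0,-1,0,0,0.06,0,0,0,-1,0,0,0.04,0,0,0,-1,0,0,0.02,0,0,0,-1,0,0,0,0,0,0,-1,0,0,0,0,0,0,-1,0,0,0,0,0,0,-1]
}}

```text
t: 15.18
tcp_pos: [0.6368, -0.1397, 0.0448]
tool_rot: [0.607, 0.795, 0.0, 0.002]
force: [0.3, -0.5, -5.9]
finger_gap: 0.515
gripper_force: 83.3
```

```bash
python3 g.py .633 -.14 .0085 15.1;python3 - <<'E'
from station import manip
import cv2
from h import *
p=manip.snapshot("scene");a=p["img"][200:310,220:340,::-1]
cv2.imwrite("pics/s7.png",cv2.resize(a,None,fx=5,fy=5,interpolation=cv2.INTER_CUBIC))
E
```

```text
t 15.18 tcp [ 0.6368 -0.1397  0.0448] ytool 15.23 tilt z [ 0.0029 -0.0012 -1.    ] gap 0.515 F [ 0.3 -0.5 -5.9] q [-0.39  0.8   1.49  0.    0.85 -0.65]
turn deg -0.13 rz 0.0004 | shift now [ 0.0016 -0.0077  0.0725] | after turn [ 0.0016 -0.0077  0.0725]
```

View pics/s7.png

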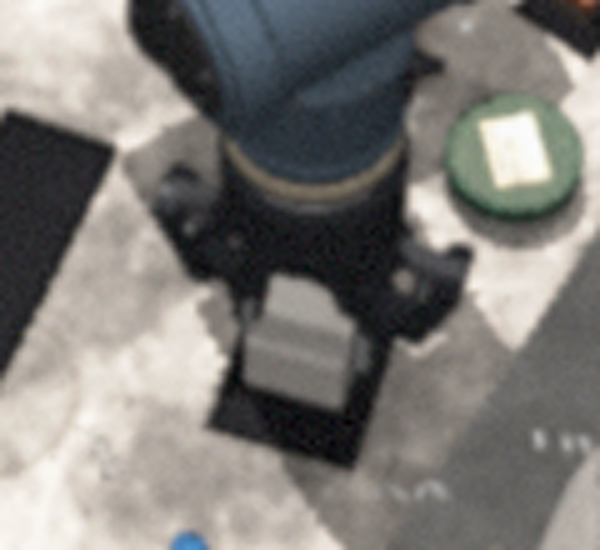

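Emit:
{"api": "servo_tool", "payload": {
  "commands": [0.0016,-0.007,0.01,0,0,0.0003,-1,0,0,0.02,0,0,0,-1,0,0,0.02,0,0,0,-1,0,0,0.012,0,0,0,-1,0,0,0.006,0,0,0,-1,0,0,0,0,0,0,-1,0,0,0,0,0,0,-1,0,0,0,0,0,0,-1]
}}

```text
t: 15.9
tcp_pos: [0.6321, -0.1395, 0.0092]
tool_rot: [0.608, 0.794, 0.0, 0.0]
force: [0.0, -0.4, -6.0]
finger_gap: 0.52
gripper_force: 83.5
```

```bash
python3 g.py .633 -.14 .008 15.1
```

```text
t 15.9 tcp [ 0.6321 -0.1395  0.0092] ytool 15.14 tilt z [ 6.e-04 -2.e-04 -1.e+00] gap 0.52 F [ 0.  -0.4 -6. ] q [-0.39  0.85  1.51  0.    0.79 -0.65]
turn deg -0.04 rz 0.0001 | shift now [-0.0013  0.0014  0.0025] | after turn [-0.0013  0.0014  0.0025]
```

Emit:
{"api": "servo_tool", "payload": {
  "commands": [0,0,0.0025,0,0,0,-1,0,0,0,0,0,0,-1,0,0,0,0,0,0,0.3,0,0,0,0,0,0,0.7,0,0,0,0,0,0,1,0,0,-0.02,0,0,0,1,0,0,-0.05,0,0,0,1,0,0,-0.08,0,0,0.0162,1,0,0,-0.08,0,0,0.0162,1,0,0,-0.06,0,0,0.0162,1,0,0,-0.02,0,0,0.0162,1]
}}

```text
t: 16.82
tcp_pos: [0.6352, -0.1407, 0.1706]
tool_rot: [0.757, 0.653, 0.003, 0.005]
force: [1.1, -0.0, -0.2]
finger_gap: 0.999
gripper_force: 0.0
```

```bash
python3 g.py .475 .17 .16 -8.3;python3 - <<'E'
from station import manip
from h import *
import cv2
p=manip.snapshot("top")
for k,z in dict(v_block=.043,riser=.06,bar=.02).items():
    for d in manip.silhouettes(p,k)[:2]: print(k,round(d["conf"],2),*rect(p,d["pixels"],z))
b=p["img"][225:275,140:240]
cv2.imwrite("pics/t8.png",cv2.resize(b[:,:,::-1],None,fx=6,fy=6,interpolation=cv2.INTER_CUBIC))
E
```

```text
t 16.82 tcp [ 0.6352 -0.1407  0.1706] ytool -8.46 tilt z [ 0.0113 -0.0046 -0.9999] gap 0.999 F [ 1.1 -0.  -0.2] q [-0.39  0.63  1.43  0.    1.07 -0.24]
turn deg 0.16 rz -0.0005 | shift now [ 0.5675 -0.4086  0.0147] | after turn [ 0.5687 -0.407   0.0147]
v_block 0.47 [ 0.6369 -0.1109] (0.6367, -0.1098) (9.9, 23.0) 71.0
riser 0.69 [0.4739 0.1696] (0.4744, 0.17) (49.4, 54.1) -0.0
riser 0.15 [ 0.5735 -0.0087] (0.5747, -0.0094) (59.4, 64.0) 11.3
bar 0.9 [0.4858 0.2498] (0.4859, 0.2496) (35.5, 95.6) -9.4
```

View pics/t8.png

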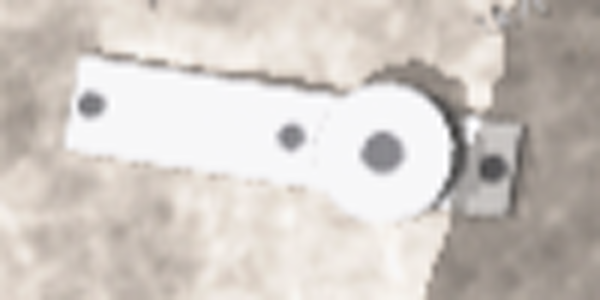

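```bash
python3 - <<'E'
import pickle
from h import *
p=pickle.load(open("top0.pkl","rb"))
f=lambda c:np.array(c)/6+[140-.42,225-.42]
print(unproj(p,f((382,152)),.06)); B=unproj(p,f([(91,104),(291,137),(492,168)]),.02);print(B, np.degrees(np.arctan2(*(B[0]-B[2])[:2])), np.linalg.norm(B[0]-B[2]))
E
```

```text
[[0.47561033 0.17276904 0.06      ]]
[[0.49341263 0.29019961 0.02      ]
 [0.48096219 0.21440312 0.02      ]
 [0.46929361 0.13844115 0.02      ]] 9.030506500863085 0.15366313277344443
```

Emit:
{"api": "servo_tool", "payload": {
  "commands": [0.057,-0.04,0,0,0,0,1,0.057,-0.04,0,0,0,0,1,0.057,-0.04,0,0,0,0,1,0.057,-0.04,0,0,0,0,1,0.057,-0.04,0,0,0,0,1,0.057,-0.04,0,0,0,0,1,0.057,-0.04,0,0,0,0,1,0.057,-0.04,0,0,0,0,1,0.057,-0.04,0,0,0,0,1,0.057,-0.04,0,0,0,0,1,0,0,0,0,0,0,1,0,0,0,0,0,0,1]
}}

```text
t: 18.02
tcp_pos: [0.4722, 0.1724, 0.1616]
tool_rot: [0.754, 0.657, -0.002, -0.001]
force: [0.6, 0.0, 0.1]
finger_gap: 0.996
gripper_force: 0.0
```

```bash
python3 g.py .475 .1725 .024 -8.7
```

```text
t 18.02 tcp [0.4722 0.1724 0.1616] ytool -7.87 tilt z [-4.e-03 -7.e-04 -1.e+00] gap 0.996 F [0.6 0.  0.1] q [ 0.13  0.47  1.8  -0.    0.87  0.26]
turn deg -0.83 rz 0.0023 | shift now [0.0014 0.0067 0.2752] | after turn [0.0015 0.0066 0.2752]
```

Emit:
{"api": "servo_tool", "payload": {
  "commands": [0,0.003,0.03,0,0,0.0015,1,0,0,0.06,0,0,0,1,0,0,0.07,0,0,0,1,0,0,0.05,0,0,0,1,0,0,0.04,0,0,0,1,0,0,0.022,0,0,0,1,0,0,0,0,0,0,0.7,0,0,0,0,0,0,0.5,0,0,0,0,0,0,0.4]
}}

```text
t: 18.77
tcp_pos: [0.4769, 0.1706, 0.0277]
tool_rot: [0.759, 0.651, 0.001, 0.0]
force: [-0.1, 0.6, 0.5]
finger_gap: 0.699
gripper_force: 0.0
```

```bash
python3 g.py .475 .1725 .0245 -8.7
```

```text
t 18.77 tcp [0.4769 0.1706 0.0277] ytool -8.75 tilt z [ 1.5e-03  1.0e-04 -1.0e+00] gap 0.699 F [-0.1  0.6  0.5] q [ 0.12  0.72  1.87 -0.    0.55  0.28]
turn deg 0.05 rz -0.0001 | shift now [ 0.0033 -0.0043  0.0064] | after turn [ 0.0033 -0.0043  0.0064]
```

Emit:
{"api": "servo_tool", "payload": {
  "commands": [0.0033,-0.003,0.006,0,0,0,0.4,0,0,0,0,0,0,0.3,0,0,0,0,0,0,0.2,0,0,0,0,0,0,0.1,0,0,0,0,0,0,-0.2,0,0,0,0,0,0,-0.6,0,0,0,0,0,0,-1,0,0,0,0,0,0,-1],
  "force": 80
}}

```text
t: 19.43
tcp_pos: [0.4754, 0.173, 0.0254]
tool_rot: [0.759, 0.651, 0.001, 0.001]
force: [0.4, -0.0, 6.5]
finger_gap: 0.561
gripper_force: 81.0
```

```bash
python3 g.py .475 .1725 .0245 -8.7
```

```text
t 19.43 tcp [0.4754 0.173  0.0254] ytool -8.7 tilt z [ 2.2e-03  2.0e-04 -1.0e+00] gap 0.561 F [ 0.4 -0.   6.5] q [ 0.13  0.72  1.88 -0.    0.54  0.28]
turn deg -0.0 rz 0.0 | shift now [-0.0011 -0.0006  0.0018] | after turn [-0.0011 -0.0006  0.0018]
```

Emit:
{"api": "servo_tool", "payload": {
  "commands": [0,0,-0.01,0,0,0,-1,0,0,-0.02,0,0,0,-1,0,0,-0.05,0,0,0,-1,0,0,-0.07,0,0,0,-1,0,0,-0.05,0,0,0,-1,-0.05,0.007,0,0,0,0,-1,-0.06,0.01,0,0,0,0,-1,-0.07,0.01,0,0,0,0,-1,-0.07,0.01,0,0,0,0,-1,-0.06,0.01,0,0,0,0,-1,-0.03,0.004,0,0,0,0,-1,0,0,0,0,0,0,-1]
}}

```text
t: 20.43
tcp_pos: [0.4743, -0.0022, 0.1245]
tool_rot: [0.76, 0.65, -0.0, 0.001]
force: [-0.5, -0.3, -4.8]
finger_gap: 0.561
gripper_force: 84.3
```

Emit:
{"api": "servo_tool", "payload": {
  "commands": [0,0,0.02,0,0,0,-1,0,0,0.05,0,0,0,-1,0,0,0.05,0,0,0,-1,0,0,0.04,0,0,0,-1,0,0,0.01,0,0,0,-1,0,0,0,0,0,0,-1,0,0,0,0,0,0,-1,0,0,0,0,0,0,-1]
}}

```text
t: 21.1
tcp_pos: [0.4749, 0.001, 0.0401]
tool_rot: [0.759, 0.651, 0.001, 0.001]
force: [-0.3, -0.4, -4.5]
finger_gap: 0.559
gripper_force: 84.4
```

```bash
python3 g.py .475 .002 .0095;python3 - <<'E'
from station import manip
import cv2
from h import *
p=manip.snapshot("scene");a=p["img"][120:240,210:370,::-1]
cv2.imwrite("pics/s9.png",cv2.resize(a,None,fx=4,fy=4,interpolation=cv2.INTER_CUBIC))
E
```

```text
t 21.1 tcp [0.4749 0.001  0.0401] ytool -8.7 tilt z [ 2.e-03 -4.e-04 -1.e+00] gap 0.559 F [-0.3 -0.4 -4.5] q [-0.23  0.67  1.95  0.    0.51 -0.08]
turn deg 0 rz 0.0 | shift now [ 0.002  -0.0003  0.0612] | after turn [ 0.002  -0.0003  0.0612]
```

View pics/s9.png

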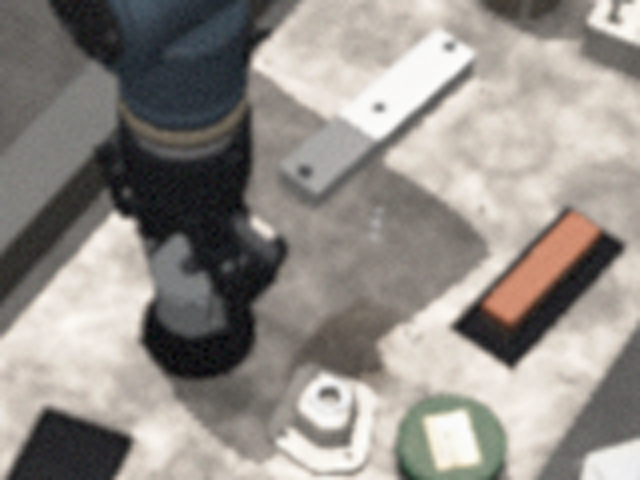

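Emit:
{"api": "servo_tool", "payload": {
  "commands": [0.002,0,0.01,0,0,0,-1,0,0,0.02,0,0,0,-1,0,0,0.02,0,0,0,-1,0,0,0.008,0,0,0,-1,0,0,0.003,0,0,0,-1,0,0,0,0,0,0,-1,0,0,0,0,0,0,-1,0,0,0,0,0,0,-1]
}}

```text
t: 21.82
tcp_pos: [0.4737, 0.002, 0.0085]
tool_rot: [0.759, 0.651, -0.0, -0.0]
force: [-2.8, -0.3, 0.5]
finger_gap: 0.558
gripper_force: 85.1
```

```bash
python3 g.py .475 .002 .0085
```

```text
t 21.82 tcp [0.4737 0.002  0.0085] ytool -8.73 tilt z [-1.1e-03  3.0e-04 -1.0e+00] gap 0.558 F [-2.8 -0.3  0.5] q [-0.23  0.74  1.96 -0.    0.44 -0.08]
turn deg 0 rz 0.0 | shift now [0.0005 0.0026 0.    ] | after turn [0.0005 0.0026 0.    ]
```

Emit:
{"api": "servo_tool", "payload": {
  "commands": [0,0,0,0,0,0,0.2,0,0,0,0,0,0,0.4,0,0,0,0,0,0,0.4,0,0,-0.02,0,0,0,0.4,0,0,-0.06,0,0,0,0.4,0,0,-0.08,0,0,0,0.4,0.05,-0.005,-0.06,0,0,0,0.4,0.08,-0.01,0,0,0,0,1,0.08,-0.01,0,0,0,0,1,0.08,-0.01,0,0,0,0,1,0.08,-0.01,0,0,0,0,1,0.05,-0.005,0,0,0,0,1]
}}

```text
t: 22.82
tcp_pos: [0.4813, 0.2167, 0.1198]
tool_rot: [0.758, 0.652, 0.001, 0.0]
force: [0.9, 0.8, -0.6]
finger_gap: 1.001
gripper_force: 0.0
```

```bash
python3 g.py .481 .2144 .005 -8.8;python3 - <<'E'
from station import manip
import cv2
from h import *
p=manip.snapshot("scene")
for k,z in dict(bar=.02,riser=.043,v_block=.043,stone=.025).items():
    for d in manip.silhouettes(p,k)[:1]: print(k,round(d["conf"],2),*rect(p,d["pixels"],z))
a=p["img"][110:310,180:390,::-1]
cv2.imwrite("pics/s10.png",cv2.resize(a,None,fx=2.9,fy=2.9,interpolation=cv2.INTER_CUBIC))
E
```

```text
t 22.82 tcp [0.4813 0.2167 0.1198] ytool -8.61 tilt z [ 0.002   0.0012 -1.    ] gap 1.001 F [ 0.9  0.8 -0.6] q [0.21 0.56 1.78 0.   0.8  0.36]
turn deg -0.19 rz 0.0005 | shift now [-4.900e-03 -2.000e-04  2.296e-01] | after turn [-4.900e-03 -2.000e-04  2.296e-01]
bar 0.77 [0.4825 0.2043] (0.4823, 0.2082) (46.6, 180.6) -8.5
riser 0.66 [ 0.4799 -0.009 ] (0.4786, -0.0088) (47.7, 73.0) 34.2
v_block 0.9 [ 0.6362 -0.149 ] (0.6357, -0.1489) (49.3, 67.8) 15.7
stone 0.76 [0.6419 0.146 ] (0.6419, 0.1481) (30.6, 111.2) -8.6
```

View pics/s10.png

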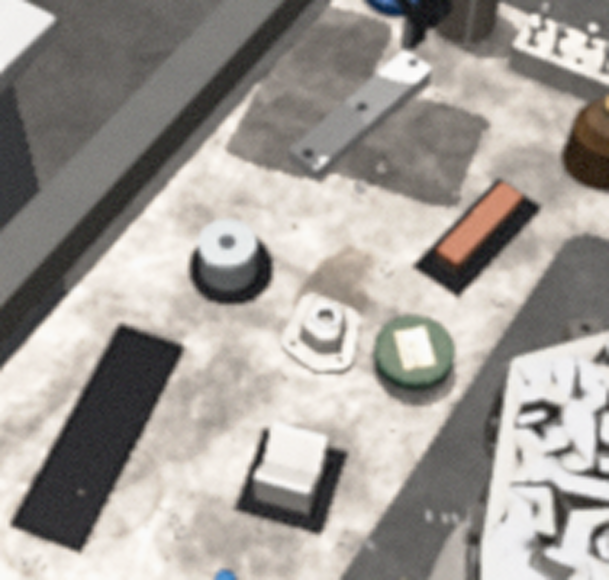

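Emit:
{"api": "servo_tool", "payload": {
  "commands": [-0.003,0,0.03,0,0,0.0005,1,0,0,0.06,0,0,0,1,0,0,0.06,0,0,0,1,0,0,0.04,0,0,0,1,0,0,0.02,0,0,0,0.7,0,0,0.012,0,0,0,0.3,0,0,0,0,0,0,0.1,0,0,0,0,0,0,0.1,0,0,0,0,0,0,0.1]
}}

```text
t: 23.82
tcp_pos: [0.4821, 0.2117, 0.0087]
tool_rot: [0.76, 0.65, 0.001, 0.001]
force: [0.6, 0.0, -0.2]
finger_gap: 0.546
gripper_force: 0.0
```

```bash
python3 g.py .481 .2144 .006 -8.8
```

```text
t 23.82 tcp [0.4821 0.2117 0.0087] ytool -8.93 tilt z [ 2.2e-03  4.0e-04 -1.0e+00] gap 0.546 F [ 0.6  0.  -0.2] q [0.2  0.76 1.83 0.   0.55 0.36]
turn deg 0.13 rz -0.0004 | shift now [ 0.005  -0.0031  0.0054] | after turn [ 0.005  -0.003   0.0054]
```

Emit:
{"api": "servo_tool", "payload": {
  "commands": [0.005,-0.002,0.005,0,0,0,0.1,0,0,0,0,0,0,0,0,0,0,0,0,0,-0.1,0,0,0,0,0,0,-0.2,0,0,0,0,0,0,-0.5,0,0,0,0,0,0,-1,0,0,0,0,0,0,-1,0,0,0,0,0,0,-1],
  "force": 100
}}

```text
t: 24.48
tcp_pos: [0.481, 0.2147, 0.0062]
tool_rot: [0.76, 0.65, 0.001, 0.0]
force: [0.2, -0.4, 7.2]
finger_gap: 0.393
gripper_force: 100.0
```

```bash
python3 g.py .481 .2144 .006 -8.8
```

```text
t 24.48 tcp [0.481  0.2147 0.0062] ytool -8.88 tilt z [ 1.5e-03  4.0e-04 -1.0e+00] gap 0.393 F [ 0.2 -0.4  7.2] q [0.21 0.77 1.83 0.   0.54 0.36]
turn deg 0.08 rz -0.0002 | shift now [-0.0006  0.0001  0.0003] | after turn [-0.0006  0.0001  0.0003]
```

Emit:
{"api": "servo_tool", "payload": {
  "commands": [0,0,-0.01,0,0,0,-1,0,0,-0.02,0,0,0,-1,0,0,-0.05,0,0,0,-1,0,0,-0.07,0,0,0,-1,0,0,-0.08,0,0,0,-1,-0.03,0.005,-0.03,0,0,0,-1,-0.06,0.009,0,0,0,0,-1,-0.075,0.011,0,0,0,0,-1,-0.075,0.011,0,0,0,0,-1,-0.075,0.011,0,0,0,0,-1,-0.075,0.011,0,0,0,0,-1,-0.075,0.011,0,0,0,0,-1]
}}

```text
t: 25.48
tcp_pos: [0.4775, -0.022, 0.1353]
tool_rot: [0.76, 0.65, -0.0, -0.0]
force: [1.5, -0.5, -4.7]
finger_gap: 0.389
gripper_force: 101.0
```

Emit:
{"api": "servo_tool", "payload": {
  "commands": [-0.075,0.011,0,0,0,0,-1,-0.075,0.011,0,0,0,0,-1,-0.075,0.011,0,0,0,0,-1,-0.06,0.01,0,0,0,0,-1,-0.045,0.01,0,0,0,0,-1,0,0,0,0,0,-0.0144,-1,0,0,0,0,0,-0.0144,-1,0,0,0,0,0,-0.0144,-1,0,0,0,0,0,-0.0144,-1,0,0,0,0,0,0,-1,0,0,0,0,0,0,-1,0,0,0,0,0,0,-1]
}}

```text
t: 26.48
tcp_pos: [0.479, -0.1875, 0.1351]
tool_rot: [0.631, 0.776, -0.0, -0.0]
force: [0.0, -0.2, -4.3]
finger_gap: 0.389
gripper_force: 101.0
```

```bash
python3 g.py .478 -.1895 .03 11.8
```

```text
t 26.48 tcp [ 0.479  -0.1875  0.1351] ytool 11.73 tilt z [-6.e-04  4.e-04 -1.e+00] gap 0.389 F [ 0.  -0.2 -4.3] q [-0.59  0.53  1.8   0.    0.82 -0.8 ]
turn deg 0.07 rz -0.0002 | shift now [-0.0037 -0.0026  0.2101] | after turn [-0.0037 -0.0026  0.2101]
```

```bash
python3 - <<'E'
from station import manip
import cv2
from h import *
p=manip.snapshot("scene");print(manip.sense()["tau"].round(2))
print(proj(p,[[.33,-.29,z] for z in (.05,.2,.35,.5)]).round())
a=p["img"][20:360,0:400,::-1].copy()
cv2.imwrite("pics/s11.png",cv2.resize(a,None,fx=1.75,fy=1.75,interpolation=cv2.INTER_CUBIC))
E
```

```text
[-3.000e-02 -4.034e+01 -1.259e+01 -1.000e-02  0.000e+00  1.000e-02]
[[134. 250.]
 [114. 215.]
 [ 88. 168.]
 [ 53. 105.]]
```

View pics/s11.png

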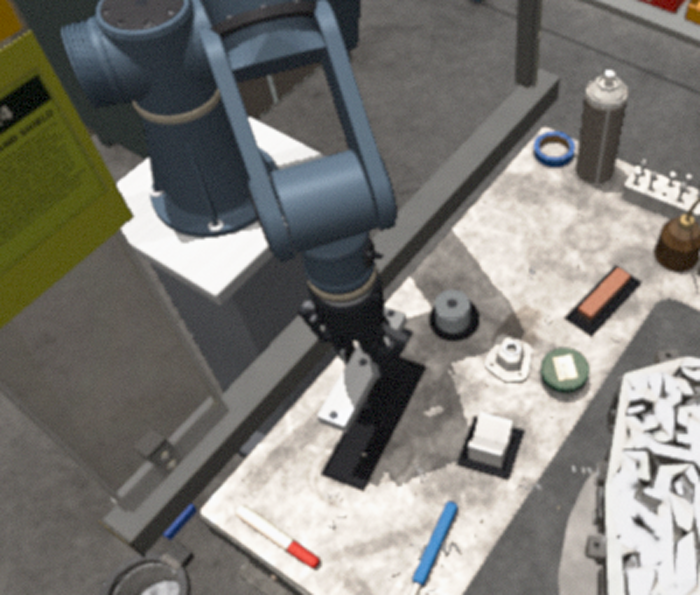

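Emit:
{"api": "servo_tool", "payload": {
  "commands": [-0.0037,-0.0026,0.03,0,0,0,-1,0,0,0.05,0,0,0,-1,0,0,0.06,0,0,0,-1,0,0,0.05,0,0,0,-1,0,0,0.025,0,0,0,-1,0,0,0,0,0,0,-1,0,0,0,0,0,0,-1,0,0,0,0,0,0,-1]
}}

```text
t: 27.2
tcp_pos: [0.4792, -0.1903, 0.0283]
tool_rot: [0.631, 0.776, 0.0, 0.001]
force: [0.6, -0.5, -5.4]
finger_gap: 0.392
gripper_force: 100.8
```

```bash
python3 g.py .478 -.1895 .0095 11.8
```

```text
t 27.2 tcp [ 0.4792 -0.1903  0.0283] ytool 11.81 tilt z [ 0.0016 -0.0011 -1.    ] gap 0.392 F [ 0.6 -0.5 -5.4] q [-0.59  0.72  1.85  0.    0.57 -0.8 ]
turn deg -0.01 rz 0.0 | shift now [ 0.0022 -0.0021  0.0376] | after turn [ 0.0022 -0.0021  0.0376]
```

Offset of grasp 6.2 mm, so touchdown is at TCP ≈ 0.0092.

Emit:
{"api": "servo_tool", "payload": {
  "commands": [0.001,-0.001,0.01,0,0,0,-1,0,0,0.014,0,0,0,-1,0,0,0.008,0,0,0,-1,0,0,0.004,0,0,0,-1,0,0,0,0,0,0,-1,0,0,0,0,0,0,-1,0,0,0,0,0,0,-1]
}}

```text
t: 27.78
tcp_pos: [0.4779, -0.1895, 0.0096]
tool_rot: [0.63, 0.776, 0.0, 0.0]
force: [-0.0, 0.7, -5.0]
finger_gap: 0.389
gripper_force: 101.0
```

```bash
python3 g.py .478 -.1895 .009 11.8
```

```text
t 27.78 tcp [ 0.4779 -0.1895  0.0096] ytool 11.83 tilt z [ 2.e-04 -1.e-04 -1.e+00] gap 0.389 F [-0.   0.7 -5. ] q [-0.6   0.76  1.86  0.    0.53 -0.8 ]
turn deg -0.03 rz 0.0001 | shift now [0.     0.0002 0.0012] | after turn [0.     0.0002 0.0012]
```

Emit:
{"api": "servo_tool", "payload": {
  "commands": [0,0,0.002,0,0,0,-1,0,0,0,0,0,0,-1,0,0,0,0,0,0,0,0,0,0,0,0,0,0.4,0,0,0,0,0,0,0.4,0,0,-0.02,0,0,0,0.4,0,0,-0.05,0,0,0,0.4,0,0,-0.08,0,0,0,0.4,0,0,-0.08,0,0,0,0.4,0.05,0,-0.07,0,0,0,0.4,0.07,0,-0.06,0,0,0,0.4]
}}

```text
t: 28.7
tcp_pos: [0.4684, -0.1369, 0.1883]
tool_rot: [0.632, 0.775, 0.0, 0.004]
force: [0.6, 0.1, -0.3]
finger_gap: 0.702
gripper_force: 0.0
```

Emit:
{"api": "servo_tool", "payload": {
  "commands": [0.08,-0.01,0,0,0,0,0.4,0.08,-0.01,0,0,0,0,0.4,0.08,-0.01,0,0,0,0,0.4,0.08,-0.01,0,0,0,0,0.4,0.08,-0.01,0,0,0,0,0.4,0.06,-0.01,0,0,0,0,0.4,0,0,0,0,0,0,0.4,0,0,0,0,0,0,0.4,0,0,0,0,0,0,0.4]
}}

```text
t: 29.45
tcp_pos: [0.3906, 0.084, 0.1852]
tool_rot: [0.63, 0.776, 0.0, 0.001]
force: [-0.1, -0.0, -0.3]
finger_gap: 0.7
gripper_force: 0.0
```

```bash
python3 g.py .478 -.1895 .009 11.8; python3 - <<'E'
from station import manip
import cv2
from h import *
p=manip.snapshot("scene");q=manip.snapshot("top")
for k,z in dict(bar=.023,v_block=.043,riser=.043,stone=.025,bar_tray=.007,paste_tin=.037,casting=.02).items():
  for n,c in(("s",p),("t",q)):
    for d in manip.silhouettes(c,k)[:1]: print(n,k,round(d["conf"],2),*rect(c,d["pixels"],z))
a=cv2.resize(p["img"][110:310,160:380,::-1],(440,400),interpolation=cv2.INTER_CUBIC)
b=cv2.resize(q["img"][140:280,240:420,::-1],(360,280),interpolation=cv2.INTER_CUBIC)
o=np.zeros((400,800,3),np.uint8);o[:,:440]=a;o[:280,440:]=b;cv2.imwrite("pics/f.png",o)
E
```

```text
t 29.45 tcp [0.3906 0.084  0.1852] ytool 11.88 tilt z [ 2.1e-03 -5.0e-04 -1.0e+00] gap 0.7 F [-0.1 -0.  -0.3] q [-0.07  0.31  2.02 -0.    0.81 -0.28]
turn deg -0.08 rz 0.0002 | shift now [-0.5709  0.0578  0.353 ] | after turn [-0.5708  0.0586  0.353 ]
s bar 0.81 [ 0.4816 -0.1964] (0.4805, -0.1925) (41.2, 174.5) 11.9
t bar 0.8 [ 0.4777 -0.1872] (0.4777, -0.1888) (36.5, 169.0) 12.0
s v_block 0.94 [ 0.636  -0.1473] (0.6361, -0.147) (48.5, 69.0) 14.0
t v_block 0.74 [0.6574 0.0043] (0.6564, 0.0041) (63.0, 68.4) 90.0
s riser 0.81 [ 0.4797 -0.0087] (0.4787, -0.0089) (47.7, 67.0) 34.2
t riser 0.67 [0.4724 0.0016] (0.4731, 0.0012) (46.3, 48.2) 90.0
s stone 0.57 [0.6423 0.1459] (0.6427, 0.1472) (29.2, 111.1) -8.0
t stone 0.83 [0.6392 0.1539] (0.64, 0.1538) (28.4, 102.5) -7.7
s bar_tray 0.66 [ 0.4895 -0.2075] (0.4794, -0.1923) (66.4, 204.4) 12.3
t bar_tray 0.97 [ 0.4783 -0.1861] (0.478, -0.1898) (62.0, 199.5) 11.1
s paste_tin 0.95 [ 0.6646 -0.0065] (0.6655, -0.0055) (64.8, 77.8) 31.3
t paste_tin 0.66 [0.6577 0.0039] (0.6576, 0.004) (63.4, 64.3) 90.0
s casting 0.57 [ 0.584  -0.0202] (0.5854, -0.02) (62.7, 73.8) 10.3
t casting 0.68 [ 0.5792 -0.0106] (0.5799, -0.0117) (64.5, 70.1) 11.2
```

View pics/f.png

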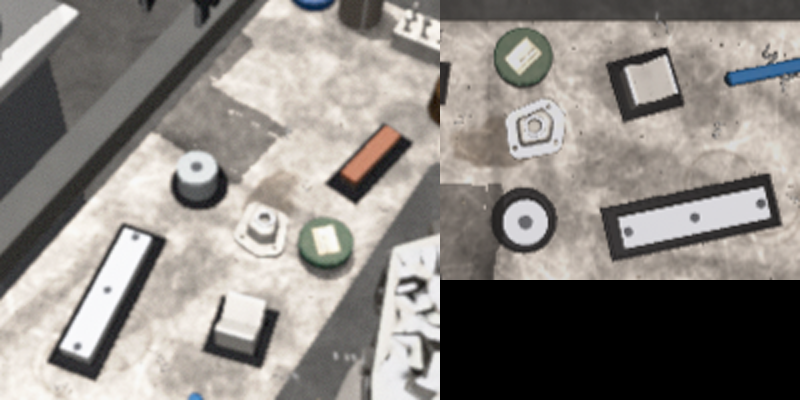

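```bash
python3 -c "
from station import manip
print(manip.sign_off())"
```

```text
the job is handed in; nothing more can be done
None
```

I took the pile apart from the top down (stone, V block, riser, bar) and set each piece flat in its own tray, with the paste tin and casting left where they stood; the job was handed in at about 30 s of the 93 s allowed, and no verdict came back.

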